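Make up the parcel kit and the paperwork kit

ROBOT

A 6-joint arm with a two-finger parallel gripper is mounted at the origin on a cart in front of the work surface, level with it; the furniture and walls round the work are solid. World frame = base frame: x ahead of the robot, y to its left, z up, the work surface at z = 0. Lengths are in mm, angles in rad, forces in N, time in s.
With the tool pointing down it reaches from about 275 to 750 mm from the base axis. Payload 10.2 kg.
Tool frame: the origin (TCP) lies at the very end of the fingers, on their centre line; the grasp point (between the pads) lies 19 mm behind it; z points along the fingers, y is the line along which they close (so a half turn about z gives the same grasp; the last joint's range is limited). The gripper opens to 85 mm and grips with 20 to 120 N. Pads are 22 mm wide; open, the fingers measure 114 mm over their backs; the gripper's body (76 mm by 85 mm) begins 54 mm behind the grasp point. The pads swing forward as they close: fully open they stand 13 mm farther back than shut.
Start: joints at [0.893, 0.313, 1.498, -0, 1.331, -0.223], TCP at [230.636, 471.633, 231.294] pointing down, gripper open.
Joint ranges: [-2.94, 2.94], [-0.97, 2.17], [0.19, 2.56], [-1.23, 4.37], [0.02, 3.11], [-2.88, 2.88]. Speed limits (rad/s): [2.39, 2.39, 3.01, 3.14, 3.14, 3.14].

INTERFACE

Orientations are given as a unit quaternion [w, x, y, z].
In Python, from rig import ctrl, optics gives the robot as it stands. The module is installed in compiled form; this text tells all that it offers.
- The arm moves only by the shell command python3 -m handwheel 'ROWS' [FORCE]. ROWS is JSON, a list that holds one entry, the list of rows, each a list of 5 numbers: the gripper command: -1 is fully open, 1 is shut, values between are in proportion, then the shift along the world's x, y, z in units of 50 mm (1.0 is 50 mm), then the turn about the world's z in units of 8 degrees (1.0 is 8 degrees). In form: [[[gripper, tx, ty, tz, twist], ...]]. A call has 1 to 10 rows; each row shifts and turns the commanded pose from where the row before left it; what a row does not reach is not made up. A row lasts 1/10 s, in which the tool goes at most 50 mm and 8.59 degrees, less where a joint would pass 70% of its speed; a pose out of reach is approached as far as the arm can. A call is refused whole if a number of a shift passes 1 or a number of a turn 1, either way. A call with a gripper value outside its range is refused whole. The fingers move at their own pace and stop on an object; FORCE is the grip in N (left out, the last holds). Time passes only in rows, so rows that do not move let the fingers close. It gives the time, the measured TCP pose, the force, the opening and the grip force at its end, in the units of the state.
- ctrl.sense(): the state, without advancing time (a new reading comes with each control period).
- optics.capture(name): name is "scene" or "side" or "wrist"; returns a dict with "img" (400x640x3 uint8, blue, green, red), "K" (3x3 intrinsics, pixels), "R" (3x3) and "t" (3): a world point X has camera coordinates R X + t. Camera axes: x right, y down, z forward; pixel columns grow to the right and rows downward; lengths in mm; the calibration is good to about 2 mm. A picture is of the moment at which its call begins. There is no depth.
- ctrl.finish_job(): hands the job in; it is judged then, once.
The state is a dict: "time_s": time; "joints": joint angles; "dq": joint speeds; "tau": joint torques, N m; "eef_pos": TCP position; "ee_rot": TCP orientation; "force": force on the tool from outside, world axes, zero at the start; "wrist_torque": the same for the moment, N m; "grip_width": opening from 0.0 (shut) to 1.0 (fully open); "grip_force": force on a finger pad.
Only numpy, scipy, OpenCV 4.12 (cv2) and the standard library are available. Lean on these libraries where they do the work, as an engineer would, in place of code of your own. Each camera call takes 0.05 s, during which the arm holds its last target. There are 200 camera calls.

TASK

Make up tomorrow's two kits from the stationery on the desk: the box cutter and the tape measure go into the tray with the squarish pocket, and the stapler, the glue stick (larger well) and the stamp (smaller well) into the tray with the two round wells. Seat each thing fully down on the floor of the recess cut for it, cutter and stapler lying flat in their long lanes, glue stick and stamp standing upright. Leave the binder clip, the eraser and the roll of tape where they lie.

Things in the scene. Friction and masses are not known exactly. Their poses are not given: they have to be found in the camera images.
- parcel_tray: Black kit tray with a squarish pocket, fixed, 194 (x) x 190 (y) mm, rim 15 mm high; grey foam cut 10 mm deep to a white floor 4 mm above the desk. Origin: centre of underside; x to the back (card holder in front), y left. Recesses: lane 38 (x) x 164 (y) mm at x 46, y 0 mm, finger notch 86 (x) x 60 (y) mm in its middle, for the cutter; pocket 78 (x) x 74 (y) mm at x -49.5, y 0 mm for the tape measure.
- paperwork_tray: Black kit tray with two round wells, fixed, 194 (x) x 190 (y) mm, rim 15 mm high; grey foam cut 10 mm deep to a white floor 4 mm above the desk. Origin: centre of underside; x to the back (card holder in front), y left. Recesses: lane 50 (x) x 166 (y) mm at x 46, y 0 mm, finger notch 86 (x) x 60 (y) mm in its middle, for the stapler; wells at x -49 mm: 44 mm wide at y 42 mm (glue), 34 mm wide at y -42 mm (stamp).
- stapler_mid (a point): Stapler, red arm on a black base, lying on its base: 150 (its x, length) x 34 (y) x 42 mm high. The base is 34 mm wide and 7 mm high; the arm above it is 24 mm wide and takes up the heights 24 to 42 mm: pinch it there, across y. Point: centre, 21 mm above its underside.
- cutter_mid (a point): Blue box cutter (snap-off knife, blade in) lying flat: 22 (x) x 148 (its y, length) mm, body 16 mm high, thumb slide to 23 mm. Point: middle of its length, 8 mm above its underside.
- measure_mid (a point): Yellow tape measure with black top lying flat: 60 (x) x 66 (y) x 30 mm high. Point: centre, 15 mm above its underside.
- glue_mid (a point): Glue stick standing upright, white and green tube, 28 mm across, 94 mm high. Point: centre, 47 mm above its underside. z is its axis.
- stamp_mid (a point): Dark wooden name stamp standing upright on its face, 18 mm across, 62 mm high. Point: centre, 31 mm above its underside. z is its axis.
- clip_mid (a point): Black binder clip, 22 x 32 mm, body 16 mm high (wire loops to 34 mm), loose; stays where it is. Point: centre, 8 mm above its underside.
- eraser_mid (a point): White eraser in a brown sleeve, 23 x 55 x 13 mm, lying loose; stays where it is. Point: centre.
- tape_mid (a point): Roll of tan tape lying flat, 96 mm across, 25 mm high, loose; stays where it is. Point: centre, 12.5 mm above its underside.
Things that resemble listed ones, but are neither listed nor needed, are in the scene too. What is shaped like the part that bears measure_mid but white is not meant.

How it is judged:
By the outcome, as a careful person would: the job done as asked, in the order asked, and still so for the second after the job is handed in, with the robot touching nothing.
It also fails if it takes over 131 s, if anything falls off the work surface, if the arm or the gripper's body presses on something with over 40 N, if the wrist force passes 120 N, or if a joint passes its speed limit or range.

## Working session

There is one attempt and no reset: what is moved stays moved. The work goes in short steps, Python scripts to look and compute and a shell command to move; the robot and the scene stay as the last step left them, time stands still between calls to the robot, and variables do not carry over. Pictures are saved under pics/ and viewed, at most 19 in all, crops included, and the job is handed in when it is done.

```bash
mkdir -p pics
cat > h.py <<'E'
import numpy as np, cv2
from rig import ctrl, optics
def cap(n,save=None):
    c=optics.capture(n)
    if save: cv2.imwrite('pics/'+save,c['img'])
    return c
def ray(c,u,v,z):
    """world point at height z seen at pixel u,v"""
    R=np.array(c['R']);t=np.array(c['t']).ravel()
    C=-R.T@t; d=R.T@np.linalg.inv(c['K'])@np.array([u,v,1.])
    return C+d*(z-C[2])/d[2]
def proj(c,X):
    p=np.array(c['K'])@(np.array(c['R'])@np.array(X,float)+np.array(c['t']).ravel()); return p[:2]/p[2]
E
python3 - <<'E'
from h import *
for n in ['scene','side','wrist']:
    c=cap(n,n+'0.png'); print(n,-np.array(c['R']).T@np.array(c['t']).ravel(),c['K'][0][0])
s=ctrl.sense();print(s['eef_pos'],s['ee_rot'],s['time_s'],s['grip_width'],s['force'])
E
```

```text
scene [ -92.10981164 -627.32783744  842.53058114] 437.8420558202054
side [ -50.55114954 1268.63811624  689.81747895] 467.5708118497798
wrist [171.38045563 500.6462184  373.7844707 ] 298.7093477378501
[230.53703483 471.47529277 230.88108233] [-1.96940427e-04  2.25438325e-01  9.74257329e-01 -4.23276689e-04] 0.15 1.0028600290778031 [ 0.48151279 -0.15957557  0.7246737 ]
```

View pics/scene0.png

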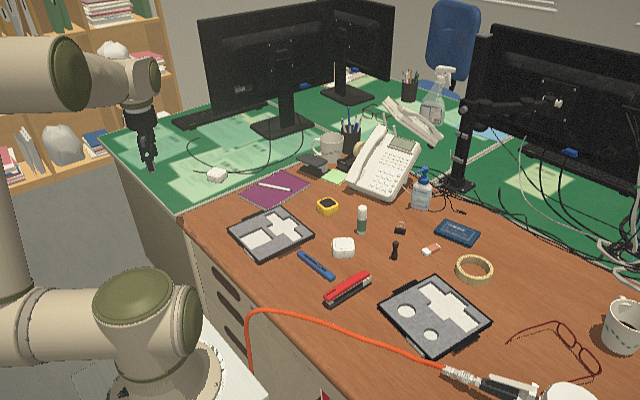

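View pics/side0.png

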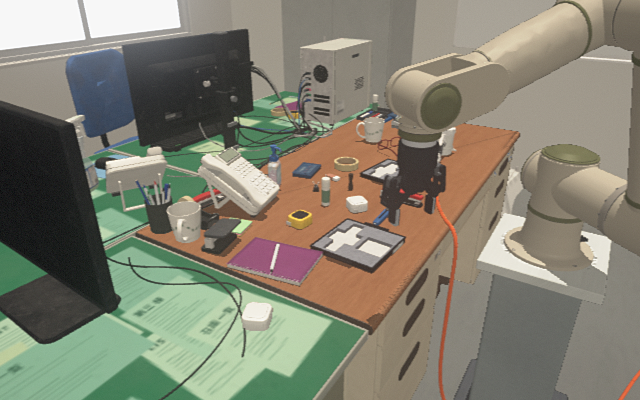

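The scene picture shows the parcel tray (270,235), paperwork tray (436,315), yellow measure (328,206), white measure look-alike (343,247), glue (361,219), stamp (395,250), clip (400,228), eraser (431,249), tape roll (474,268), cutter (316,265), stapler (347,288) and a blue box (457,232). The side view shows the same things.

Possible confusions:
- **Measure:** yellow (328,206), or white (343,247), which is not meant, plus white blocks at (217,174).
- **Cutter:** blue (316,265), or the white pen on the notebook (275,186).
- **Stamp:** dark (395,250), or the clip (400,228).

I'll check this choice in one close crop.

Run:
```python
from h import *
c=cap('scene');i=c['img']
cv2.imwrite('pics/crop1.png',cv2.resize(i[185:365,220:500],None,fx=2.85,fy=2.85,interpolation=cv2.INTER_CUBIC))
s=cap('side')
def blob(im,lo,hi,box,name,cam,z):
    h=cv2.cvtColor(im,cv2.COLOR_BGR2HSV);m=cv2.inRange(h,lo,hi);k=np.zeros_like(m);x0,y0,x1,y1=box;k[y0:y1,x0:x1]=m[y0:y1,x0:x1]
    n,l,st,ce=cv2.connectedComponentsWithStats(k);
    if n<2: print(name,'none');return
    j=1+np.argmax(st[1:,4]); pts=np.argwhere(l==j)[:,::-1]
    W=np.array([ray(cam,u,v,z) for u,v in pts]); ctr,(w,hh),a=cv2.minAreaRect(W[:,:2].astype(np.float32))
    print(name,st[j],ce[j].round(1),'mean',W.mean(0).round(),'rect',np.round(ctr),round(w),round(hh),round(a,1))
blob(i,(20,100,90),(35,255,255),(310,190,345,220),'yellow',c,15)
blob(i,(100,100,50),(125,255,255),(290,245,340,285),'cutter',c,14)
blob(i,(0,150,80),(6,255,255),(315,262,380,310),'stapler',c,38)
blob(s['img'],(20,100,90),(35,255,255),(280,200,320,235),'yellow S',s,15)
blob(s['img'],(0,0,0),(180,255,70),(344,165,356,195),'stamp S',s,31)
blob(i,(0,0,0),(180,255,70),(385,237,400,262),'stamp',c,31)
for nm,u,v,z in [('glue base',361,232,0),('stampbase',394,260,0),('clip',400,228,8),('eraser',431,249,6),('tape',474,268,12),
 ('P L',227,232,15),('P far',272,207,15),('P r',315,235,15),('P near',263,263,15),('Q L',377,310,15),('Q far',432,273,15),('Q r',493,316,15),('Q n',437,358,15)]:
    print(nm,ray(c,u,v,z).round())
```

```text
yellow [317 197  22  20 239] [327.2 207.7] mean [655. 235.  15.] rect [661. 240.] 105 68 49.8
cutter [297 251  38  30 182] [318.1 266.7] mean [457.  48.  14.] rect [457.  58.] 147 23 89.9
stapler [323 270  47  32 435] [345.3 284.7] mean [451. -67.  38.] rect [453. -67.] 28 144 88.6
yellow S [289 212  23  17 226] [300.1 221. ] mean [656. 248.  15.] rect [662. 241.] 68 103 32.8
stamp S [350 175   2   7   9] [350.3 177.7] mean [667. -89.  31.] rect [666. -87.] 4 54 28.4
stamp [391 243   8  17  78] [394.2 251.7] mean [642. -61.  31.] rect [644. -59.] 67 14 36.2
glue base [662.  87.   0.]
stampbase [643. -62.  -0.]
clip [756.  16.   8.]
eraser [ 751. -105.    6.]
tape [ 769. -234.   12.]
P L [349. 342.  15.]
P far [524. 357.  15.]
P r [537. 155.  15.]
P near [353. 158.  15.]
Q L [ 466. -163.   15.]
Q far [ 667. -173.   15.]
Q r [ 659. -358.   15.]
Q n [ 466. -342.   15.]
```

View pics/crop1.png

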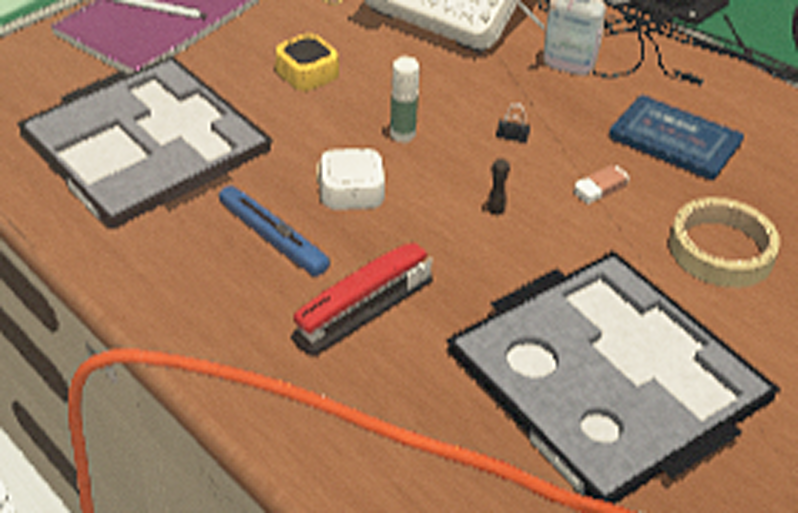

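The crop confirms the choices: yellow measure, blue cutter along y, red stapler along x, upright glue and stamp; the white rounded block is the decoy. Moving above the cutter for a close look.

```bash
python3 -m handwheel '[[[-1,0.45,-0.83,0,-0.8],[-1,0.45,-0.83,0,-0.8],[-1,0.45,-0.83,0,-0.8],[-1,0.45,-0.83,0,-0.8],[-1,0.45,-0.83,0,-0.8],[-1,0.45,-0.83,0,-0.8],[-1,0.45,-0.83,0,-0.8],[-1,0.45,-0.83,0,-0.8],[-1,0.45,-0.83,0,-0.8],[-1,0.45,-0.83,0,-0.8]]]' 40; python3 -m handwheel '[[[-1,0,0,0,0],[-1,0,0,0,0],[-1,0,0,0,0]]]'
python3 - <<'E'
from h import *
s=ctrl.sense();print(s['eef_pos'],s['ee_rot'],s['joints'])
c=cap('wrist','w1.png')
E
```

```text
time_s: 1.25
eef_pos: [456.2, 54.7, 231.4]
ee_rot: [0.0, 0.709, 0.705, 0.0]
force: [0.6, 0.4, -0.2]
grip_width: 0.998
grip_force: 0.0
time_s: 1.55
eef_pos: [455.2, 57.4, 231.3]
ee_rot: [-0.0, 0.707, 0.707, -0.0]
force: [0.6, 1.2, -0.5]
grip_width: 1.001
grip_force: 0.0
[455.170272    57.44117544 231.25285399] [-2.15024177e-04  7.06889139e-01  7.07324323e-01 -3.90555792e-05] [-1.30876230e-01  1.66492709e-01  1.68496517e+00  2.07825955e-04
  1.29052357e+00 -1.31549201e-01]
```

View pics/w1.png

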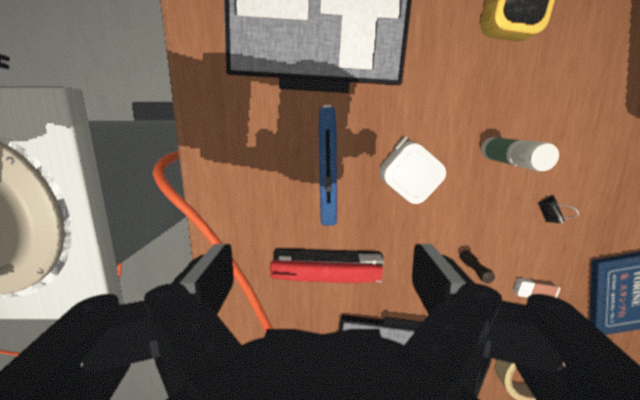

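The wrist view (right = +x, up = +y) shows the cutter at (328,165) along y, stapler (327,266) along x, yellow measure (517,15), glue base (490,148), stamp base (465,253), parcel tray at top and decoy (413,172).

```bash
cat >> h.py <<'E'
def blob(c,lo,hi,box,name,z):
    h=cv2.cvtColor(c['img'],cv2.COLOR_BGR2HSV);m=cv2.inRange(h,lo,hi);k=np.zeros_like(m);x0,y0,x1,y1=box;k[y0:y1,x0:x1]=m[y0:y1,x0:x1]
    n,l,st,ce=cv2.connectedComponentsWithStats(k)
    if n<2: print(name,'none');return
    j=1+np.argmax(st[1:,4]); pts=np.argwhere(l==j)[:,::-1]
    W=np.array([ray(c,u,v,z) for u,v in pts]); ctr,(w,hh),a=cv2.minAreaRect(W[:,:2].astype(np.float32))
    print(name,st[j],'mean',W.mean(0).round(),'rect',np.round(ctr,1),round(w),round(hh),round(a,1))
BLUE=((100,100,40),(125,255,255));RED=((0,150,60),(6,255,255));YEL=((20,100,80),(35,255,255));DARK=((0,0,0),(180,255,60))
E
python3 - <<'E'
from h import *
c=cap('wrist')
blob(c,*BLUE,(300,90,350,240),'cutter',16)
blob(c,*RED,(250,240,400,300),'stapler',42)
blob(c,*YEL,(470,0,570,50),'measure',15)
blob(c,*DARK,(450,240,500,290),'stamp',31)
blob(c,(40,60,20),(90,255,255),(470,125,530,175),'glue green',20)
blob(c,(0,0,190),(180,50,255),(225,0,315,30),'pocket',4)
blob(c,(0,0,190),(180,50,255),(315,0,405,75),'lane',4)
for nm,u,v,z in [('tray corner near-left(-x,-y)',228,72,15),('corner +x -y',402,82,15),('stamp base',464,252,3),('glue base',490,148,0),('glue top',545,157,94)]: print(nm,ray(c,u,v,z).round())
E
```

```text
cutter [ 319  108   17  117 1524] mean [461.  68.  16.] rect [460.9  64.7] 19 141 0.7
stapler [ 270  260  113   23 1985] mean [458. -60.  42.] rect [459.5 -59.7] 27 138 87.1
measure [ 481    0   73   41 1523] mean [656. 224.  15.] rect [662.  225.6] 74 38 0.1
stamp [460 251  30  28 296] mean [645. -53.  31.] rect [645.7 -53. ] 14 47 46.4
glue green [492 150  11   9  27] mean [662.  83.  20.] rect [662.   82.7] 11 8 21.6
pocket [ 237    0   71   20 1285] mean [401. 240.   4.] rect [399.5 239. ] 77 18 0.1
lane [ 320    0   79   70 3052] mean [495. 221.   4.] rect [495.2 213.4] 86 70 0.1
tray corner near-left(-x,-y) [349. 174.  15.]
corner +x -y [545. 163.  15.]
stamp base [647. -50.   3.]
glue base [663.  88.   0.]
glue top [663.  89.  94.]
```

```bash
python3 -m handwheel '[[[-0.2,0.12,0.17,-0.7,0],[-0.2,0,0,-0.9,0],[-0.2,0,0,-0.9,0],[-0.2,0,0,-0.9,0],[-0.2,0,0,-0.7,0],[-0.2,0,0,-0.44,0],[-0.2,0,0,0,0],[-0.2,0,0,0,0]]]' 40; python3 -m handwheel '[[[1,0,0,0,0],[1,0,0,0,0],[1,0,0,0,0],[1,0,0,0,0],[1,0,0,0,0],[1,0,0,0,0],[1,0,0,0,0]]]' 40
```

```text
time_s: 2.45
eef_pos: [461.9, 65.7, 5.0]
ee_rot: [0.0, 0.707, 0.707, 0.0]
force: [0.1, 0.1, 0.7]
grip_width: 0.599
grip_force: 0.0
time_s: 3.15
eef_pos: [462.5, 65.2, 5.7]
ee_rot: [0.001, 0.707, 0.707, 0.001]
force: [-1.7, 0.6, 8.0]
grip_width: 0.245
grip_force: 39.9
```

```bash
python3 -m handwheel '[[[1,0,0,0.6,0],[1,0,0,0.9,0],[1,0,0,0.9,0],[1,0.1,0.6,0.6,0],[1,0.15,0.8,0.2,0],[1,0.15,0.8,0,0],[1,0.15,0.8,0,0],[1,0.15,0.8,0,0],[1,0,0,0,0],[1,0,0,0,0]]]' 60
python3 - <<'E'
from h import *
c=cap('wrist','w2.png')
E
```

```text
time_s: 4.15
eef_pos: [496.3, 255.4, 164.6]
ee_rot: [0.0, 0.707, 0.707, 0.0]
force: [-0.1, 0.1, 0.3]
grip_width: 0.234
grip_force: 59.9
```

View pics/w2.png

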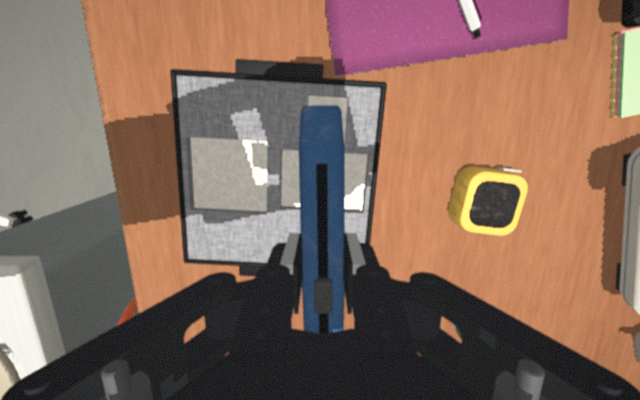

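The picture shows the cutter held along y at (322,215), the parcel tray's rim corners at (173,71), (384,83), (186,262), pocket (193..268, 138..211), notch (281..367,150..211), and the yellow measure at (489,201).

Run:
```python
from h import *
c=cap('wrist')
a,b,d=[ray(c,*p,15)[:2] for p in [(172,70),(385,82),(185,263)]]
print(a,b,d,'len',np.linalg.norm(a-b),np.linalg.norm(a-d),'ctr',(b+d)/2,'yaw',np.degrees(np.arctan2(*(b-a)[::-1])),np.degrees(np.arctan2(*(a-d)[::-1]))-90)
print('pocket',[ray(c,*p,z)[:2].round() for p,z in [((193,138),4),((265,139),4),((268,211),14),((193,210),14)]])
print('notch',[ray(c,*p,4)[:2].round() for p in [(282,150),(367,152),(280,206)]])
blob(c,*YEL,(440,150,540,245),'measure',22)
p=[ray(c,*p,16)[:2] for p in [(321,107),(323,333)]];print('cutter ends z?',p)
print('tcp',ctrl.sense()['eef_pos'])
hh=167
z=ctrl.sense()['eef_pos'][2]+11
print('cutter ends',[ray(c,*p,z)[:2].round() for p in [(321,107),(323,333)]])
```

```text
[359.76571232 363.27065865] [553.7843905  352.85273487] [348.30903793 170.65458796] len 194.2981745144233 192.95648751304074 ctr [451.04671422 261.75366142] yaw -3.073572065796658 -3.403904123974627
pocket [array([367., 302.]), array([439., 301.]), array([440., 229.]), array([363., 230.])]
notch [array([456., 290.]), array([541., 288.]), array([451., 231.])]
measure [ 449  166   79   69 2344] mean [654. 246.  22.] rect [659.3 241.6] 66 72 82.9
cutter ends z? [array([495.01206501, 330.94780207]), array([496.72047888,  82.49173364])]
tcp [496.56226255 254.26737178 164.63674238]
cutter ends [array([496., 325.]), array([496., 213.])]
```

```bash
python3 -m handwheel '[[[1,0.01,0.12,-0.6,-0.4],[1,0,0,-0.9,0],[1,0,0,-0.8,0],[1,0,0,-0.4,0],[1,0,0,-0.2,0],[1,0,0,-0.1,0],[1,0,0,-0.08,0],[1,0,0,0,0]]]' 60; python3 -m handwheel '[[[1,0,0,0,0],[1,0,0,0,0]]]'
```

```text
time_s: 5.05
eef_pos: [497.6, 261.0, 11.0]
ee_rot: [0.0, 0.727, 0.687, 0.001]
force: [-0.6, 0.2, -0.1]
grip_width: 0.232
grip_force: 59.9
time_s: 5.25
eef_pos: [497.5, 261.2, 11.0]
ee_rot: [0.0, 0.727, 0.687, 0.001]
force: [0.2, 1.1, -1.2]
grip_width: 0.236
grip_force: 59.9
```

```bash
python3 -m handwheel '[[[1,0,0,-0.03,0],[1,0,0,0,0],[0.06,0,0,0,0],[0.06,0,0,0,0],[0.06,0,0,0,0],[0.06,0,0,0,0],[0.06,0,0,0.3,0],[0.06,0,0,0.8,0],[0.06,0,0,0.9,0],[-1,0,0,0.9,0]]]' 60; python3 -m handwheel '[[[-1,0.6,-0.07,0.2,0],[-1,0.8,-0.1,0,0],[-1,0.8,-0.1,0,0],[-1,0.8,-0.1,0,0],[-1,0,0,0,0],[-1,0,0,0,0]]]'
python3 - <<'E'
from h import *
c=cap('wrist','w3.png')
blob(c,*YEL,(0,0,640,400),'measure',22)
blob(c,*BLUE,(0,0,300,400),'cutter',14)
E
```

```text
time_s: 6.25
eef_pos: [496.8, 261.0, 155.3]
ee_rot: [-0.0, 0.727, 0.687, -0.0]
force: [0.2, -0.7, 0.1]
grip_width: 0.626
grip_force: 0.0
time_s: 6.85
eef_pos: [647.1, 242.4, 162.7]
ee_rot: [-0.0, 0.727, 0.687, -0.001]
force: [-1.4, -1.0, -0.6]
grip_width: 0.997
grip_force: 0.0
measure [ 308  154   62   68 1754] mean [661. 245.  22.] rect [661.8 241.8] 67 58 83.9
cutter [ 151  102   41  144 2818] mean [499. 264.  14.] rect [497.8 259.9] 144 24 87.1
```

View pics/w3.png

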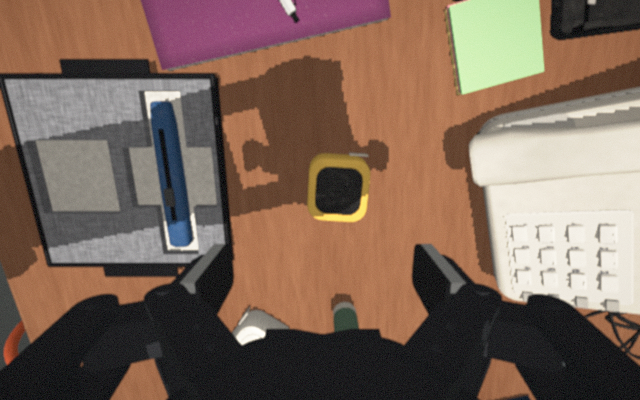

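The cutter lies in its lane at (170,175); the measure is at (338,188) with yaw about -6°, clear of the phone. Now grasping the measure.

```bash
python3 -m handwheel '[[[-1,0.29,0.01,-0.6,-0.36],[-1,0,0,-0.9,0],[-1,0,0,-0.8,0],[-1,0,0,-0.5,0],[-1,0,0,-0.3,0],[-1,0,0,0,0],[-1,0,0,0,0]]]' 40; python3 -m handwheel '[[[1,0,0,0,0],[1,0,0,0,0],[1,0,0,0,0],[1,0,0,0,0],[1,0,0,0,0],[1,0,0,0,0]]]' 40
```

```text
time_s: 7.6
eef_pos: [662.1, 243.5, 10.7]
ee_rot: [0.001, 0.744, 0.668, 0.001]
force: [-0.7, -1.1, -0.9]
grip_width: 1.001
grip_force: 0.0
time_s: 8.2
eef_pos: [662.3, 243.4, 10.8]
ee_rot: [0.001, 0.744, 0.668, 0.001]
force: [-2.5, 0.3, 6.4]
grip_width: 0.661
grip_force: 43.0
```

```bash
python3 -m handwheel '[[[1,0,0,0.5,0],[1,0,0,0.9,0],[1,-0.5,0.03,0.6,0],[1,-0.85,0.08,0.2,0.36],[1,-0.85,0.08,0,0],[1,-0.85,0.08,0,0],[1,-0.85,0.08,0,0],[1,-0.85,0.08,0,0],[1,-0.46,0,0,0],[1,0,0,0,0]]]' 50;  python3 - <<'E'
from h import *
ctrl.sense()
c=cap('wrist','w4.png');print(ctrl.sense()['eef_pos'])
E
```

```text
time_s: 9.2
eef_pos: [398.8, 264.9, 119.4]
ee_rot: [-0.0, 0.726, 0.687, -0.0]
force: [1.0, -0.4, -1.5]
grip_width: 0.656
grip_force: 55.3
[400.7277449  264.89106377 119.60044549]
```

View pics/w4.png

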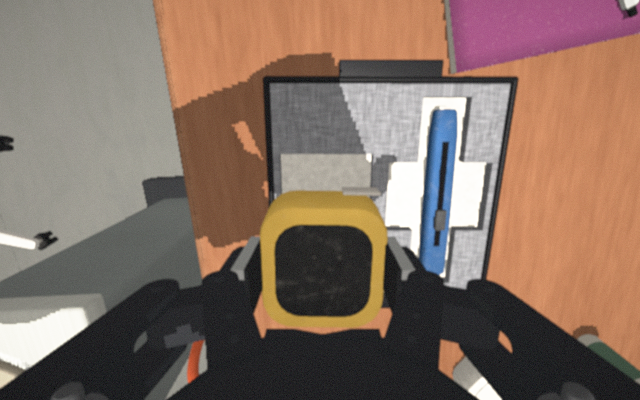

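The measure is held with its black top at (324,270); the pocket's far edge is at (281..372,153). Check its centre against the pocket.

Run:
```python
from h import *
c=cap('wrist');z=ctrl.sense()['eef_pos'];print(z)
for nm,p,h in [('top c',(324,270),139),('top far',(324,204),137),('top near',(324,327),137),('pocket fl',(281,152),4),('pocket fr',(372,154),4),('rim a',(264,77),15),('rim b',(517,77),15),('rim c',(489,290),15),('bottom far edge',(324,191),119.6)]: print(nm,ray(c,*p,h)[:2].round(1))
blob(c,*YEL,(200,150,450,350),'yel',136)
```

```text
[401.73443799 264.79724912 119.50892455]
top c [401.  263.7]
top far [402.7 294.5]
top near [399.3 231.7]
pocket fl [367.2 305. ]
pocket fr [445.3 298.9]
rim a [361.  364.2]
rim b [556.5 353.3]
rim c [551.3 167.3]
bottom far edge [402.9 296.2]
yel [ 260  191  128  136 7394] mean [401. 273. 136.] rect [400.6 265.9] 69 58 86.3
```

```bash
python3 -m handwheel '[[[1,0.02,0.04,-0.5,0],[1,0,0,-0.7,0],[1,0,0,-0.4,0],[1,0,0,-0.2,0],[1,0,0,-0.14,0],[1,0,0,-0.08,0],[1,0,0,-0.05,0],[1,0,0,0,0],[1,0,0,0,0]]]' 50
```

```text
time_s: 10.2
eef_pos: [402.5, 266.8, 15.8]
ee_rot: [0.0, 0.727, 0.687, 0.0]
force: [0.3, 0.1, -2.1]
grip_width: 0.657
grip_force: 55.3
```

```bash
python3 -m handwheel '[[[1,0,0,-0.02,0],[1,0,0,0,0],[-0.75,0,0,0,0],[-0.75,0,0,0,0],[-0.75,0,0,0,0],[-0.75,0,0,0.2,0],[-0.75,0,0,0.7,0],[-0.75,0,0,0.9,0],[-0.75,0,0,0.9,0],[-0.75,0,0,0,0]]]' 50
python3 - <<'E'
from h import *
c=cap('wrist');i=c['img']
cv2.imwrite('pics/w5.png',i)
blob(c,*YEL,(200,100,450,350),'yel',30)
print(ctrl.sense()['eef_pos'])
E
```

```text
time_s: 11.2
eef_pos: [404.5, 267.6, 155.3]
ee_rot: [0.002, 0.727, 0.687, 0.005]
force: [-0.9, 0.4, -0.5]
grip_width: 0.878
grip_force: 0.0
yel [ 288  159   63   70 1875] mean [402. 270.  30.] rect [402.2 266. ] 66 57 85.1
[403.2600385  267.10070721 152.28820401]
```

View pics/w5.png

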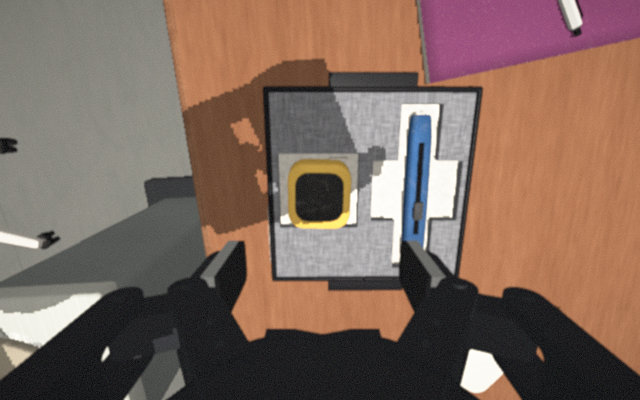

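Cutter (420,180) and measure (319,193) both sit down in their recesses. Next, the stapler.

```bash
python3 -m handwheel '[[[-1,0.11,-0.65,0,1],[-1,0.11,-0.65,0,1],[-1,0.11,-0.65,0,1],[-1,0.11,-0.65,0,1],[-1,0.11,-0.65,0,1],[-1,0.11,-0.65,0,1],[-1,0.11,-0.65,0,1],[-1,0.11,-0.65,0,1],[-1,0.11,-0.65,0,1],[-1,0.11,-0.65,0,1]]]' 50; python3 -m handwheel '[[[-1,0,0,0.3,0.65],[-1,0,0,0.2,0.65],[-1,0,0,0,0],[-1,0,0,0,0],[-1,0,0,0,0]]]'
python3 - <<'E'
from h import *
c=cap('wrist','w6.png');i=c['img']
blob(c,*RED,(150,0,640,300),'stapler',42)
s=ctrl.sense();print(s['eef_pos'],s['ee_rot'],s['joints'][5])
E
```

```text
time_s: 12.25
eef_pos: [456.6, -59.6, 148.5]
ee_rot: [-0.001, 0.113, 0.994, 0.0]
force: [0.2, 0.6, 0.0]
grip_width: 1.001
grip_force: 0.0
time_s: 12.75
eef_pos: [456.7, -58.0, 173.4]
ee_rot: [-0.001, 0.026, 1.0, 0.0]
force: [-0.2, 0.2, -0.3]
grip_width: 0.999
grip_force: 0.0
stapler [ 303  116   28  144 3053] mean [454. -63.  42.] rect [457.3 -63.1] 24 139 88.5
[456.77273026 -58.05805823 173.54368177] [-6.84606308e-04  2.54592698e-02  9.99675596e-01  2.44736552e-04] -1.9016259740094494
```

View pics/w6.png

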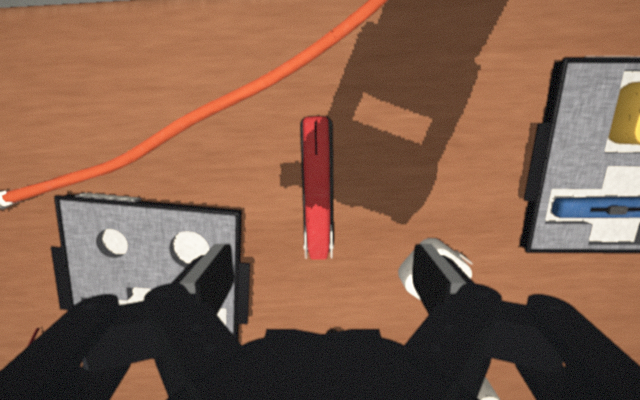

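Stapler at (317,188), yaw within 1.5° of the tool; well clear of the decoy (430,270). The paperwork tray is at left with its wells at (113,242) and (190,247).

```bash
python3 -m handwheel '[[[-0.2,0.01,-0.1,-0.6,0.17],[-0.2,0,0,-0.9,0],[-0.2,0,0,-0.8,0],[-0.2,0,0,-0.5,0],[-0.2,0,0,-0.3,0],[-0.2,0,0,-0.09,0],[-0.2,0,0,0,0],[-0.2,0,0,0,0]]]' 40; python3 -m handwheel '[[[1,0,0,0,0],[1,0,0,0,0],[1,0,0,0,0],[1,0,0,0,0],[1,0,0,0,0],[1,0,0,0,0]]]' 50
```

```text
time_s: 13.6
eef_pos: [458.1, -63.5, 15.5]
ee_rot: [0.001, 0.013, 1.0, -0.0]
force: [-0.3, 0.5, -0.6]
grip_width: 0.603
grip_force: 0.0
time_s: 14.2
eef_pos: [458.1, -63.6, 15.6]
ee_rot: [0.001, 0.013, 1.0, -0.0]
force: [-1.6, -0.5, 5.6]
grip_width: 0.259
grip_force: 49.5
```

```bash
python3 -m handwheel '[[[1,0,0,0.6,0],[1,0,0,0.9,0],[1,0,0,0.8,-0.8],[1,0.3,-0.4,0,-1],[1,0.3,-0.4,0,-1],[1,0.3,-0.4,0,-1],[1,0.3,-0.4,0,-1],[1,0.3,-0.4,0,-1],[1,0.3,-0.4,0,-1],[1,0.3,-0.4,0,-1]]]' 60; python3 -m handwheel '[[[1,0.3,-0.4,0,-1],[1,0.3,-0.4,0,-1],[1,0.3,-0.4,0.2,-1],[1,0.3,-0.35,0.2,-0.6],[1,0,0,0,0],[1,0,0,0,0]]]'
python3 - <<'E'
from h import *
c=cap('wrist','w7.png')
s=ctrl.sense();print(s['eef_pos'],s['ee_rot'],s['joints'][5])
E
```

```text
time_s: 15.2
eef_pos: [563.0, -204.1, 129.8]
ee_rot: [-0.0, 0.532, 0.847, 0.0]
force: [0.9, 0.7, -2.2]
grip_width: 0.261
grip_force: 59.3
time_s: 15.8
eef_pos: [622.3, -280.6, 149.2]
ee_rot: [-0.001, 0.723, 0.691, -0.0]
force: [0.2, -0.3, -3.1]
grip_width: 0.259
grip_force: 59.4
[ 622.0945549  -280.1557781   149.13190907] [-8.38566832e-04  7.23104322e-01  6.90738316e-01 -1.18478536e-04] -0.5487344737454236
```

View pics/w7.png

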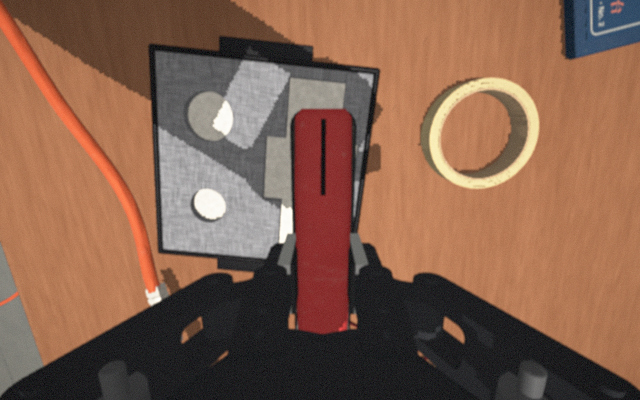

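The stapler is held along y at (323,220); tray rim corners are at (150,44), (380,69), (160,252), wells at (209,115) and (209,203).

Run:
```python
from h import *
c=cap('wrist');s=ctrl.sense()['eef_pos'];print(s)
a,b,d=[ray(c,*p,15)[:2] for p in [(150,44),(380,68),(160,252)]]
yw=np.arctan2(*(b-a)[::-1])
print('len',np.linalg.norm(a-b),np.linalg.norm(a-d),'ctr',(b+d)/2,'yaw',np.degrees(yw),np.degrees(np.arctan2(*(a-d)[::-1]))-90)
print('wells (floor/rim edge)',ray(c,209,115,9)[:2],ray(c,209,203,9)[:2])
print('lane top L,R',ray(c,290,79,4)[:2],ray(c,345,82,4)[:2])
z=s[2]-15.6+42
blob(c,*RED,(250,90,400,345),'stapler',z)
print('stapler far end',ray(c,323,109,z)[:2])
```

```text
[ 622.08456471 -279.99601198  149.21203888]
len 195.83172719130792 191.60123014098724 ctr [ 565.57162773 -255.54752426] yaw -8.14309499847169 -8.15406138060851
wells (floor/rim edge) [ 521.45188601 -206.30027454] [ 509.413243   -289.28744439]
lane top L,R [ 597.10620558 -178.44756307] [ 646.57287737 -183.27031996]
stapler [ 294  110   58  224 9948] mean [ 623. -256.  176.] rect [ 622.7 -260.4] 98 23 87.3
stapler far end [ 625.19358776 -211.0073434 ]
```

```bash
python3 -m handwheel '[[[1,-0.22,0.36,0,-0.69],[1,0,0,-0.6,0],[1,0,0,-0.8,0],[1,0,0,-0.5,0],[1,0,0,-0.2,0],[1,0,0,-0.2,0],[1,0,0,-0.15,0],[1,0,0,-0.1,0],[1,0,0,0,0],[1,0,0,0,0]]]' 60
```

```text
time_s: 16.9
eef_pos: [611.9, -263.1, 23.0]
ee_rot: [0.0, 0.756, 0.655, 0.0]
force: [0.2, -0.4, -1.3]
grip_width: 0.262
grip_force: 59.5
```

Run:
```python
from h import *
c=cap('scene');i=c['img']
cv2.imwrite('pics/s8.png',cv2.resize(i[240:370,350:520],None,fx=4,fy=4,interpolation=cv2.INTER_CUBIC))
s=ctrl.sense();print(s['eef_pos'],s['ee_rot'],s['force'])
```

```text
[ 611.97086927 -263.08992489   23.02823523] [5.90422731e-04 7.55955506e-01 6.54622707e-01 1.87987075e-04] [ 0.23938859 -0.61913048 -2.08722187]
```

View pics/s8.png

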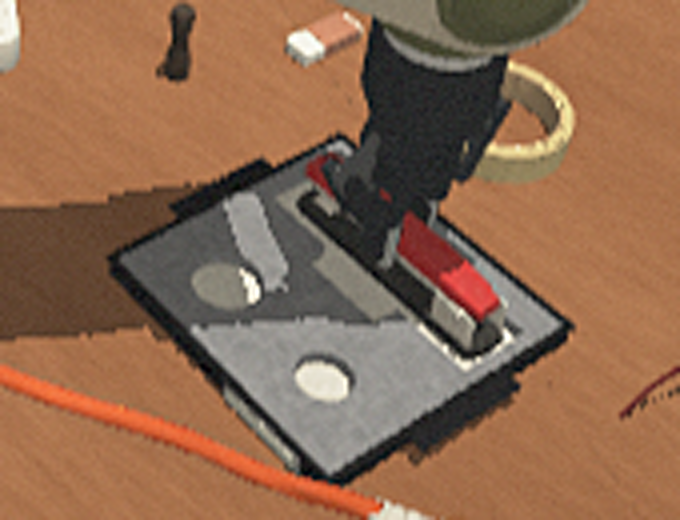

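The stapler lies in its lane along the whole length (base at (400,270) in the crop, white floor round the end). Lower the last bit, release, and go on toward the glue stick.

```bash
python3 -m handwheel '[[[1,0,0,-0.04,0],[1,0,0,-0.03,0],[1,0,0,0,0],[-0.2,0,0,0,0],[-0.2,0,0,0,0],[-0.2,0,0,0,0],[-0.2,0,0,0,0],[-0.2,0,0,0.3,0],[-0.2,0,0,0.8,0],[-0.2,0,0,0.9,0]]]' 60;  python3 -m handwheel '[[[-0.2,0,0,1,0],[-0.2,0.1,0.7,0.2,0],[-0.2,0.15,0.9,0,0],[-0.2,0.15,0.9,0,0],[-0.2,0.15,0.9,0,0],[-0.2,0.15,0.9,0,0],[-0.2,0.15,0.9,0,0],[-0.2,0.1,0.7,0,0],[-0.2,0,0,0,0],[-0.2,0,0,0,0]]]';python3 - <<'E'
from h import *
c=cap('wrist','w9.png')
s=ctrl.sense();print(s['eef_pos'],s['ee_rot'])
E
```

```text
time_s: 17.95
eef_pos: [611.1, -262.6, 120.1]
ee_rot: [-0.001, 0.756, 0.655, -0.0]
force: [-0.1, 0.3, 0.8]
grip_width: 0.601
grip_force: 0.0
time_s: 18.95
eef_pos: [659.1, 32.4, 179.7]
ee_rot: [0.0, 0.756, 0.655, 0.0]
force: [0.1, 0.4, -0.9]
grip_width: 0.602
grip_force: 0.0
[659.13678242  31.40796155 179.50308635] [3.86739632e-04 7.56048548e-01 6.54515418e-01 1.08630560e-04]
```

View pics/w9.png

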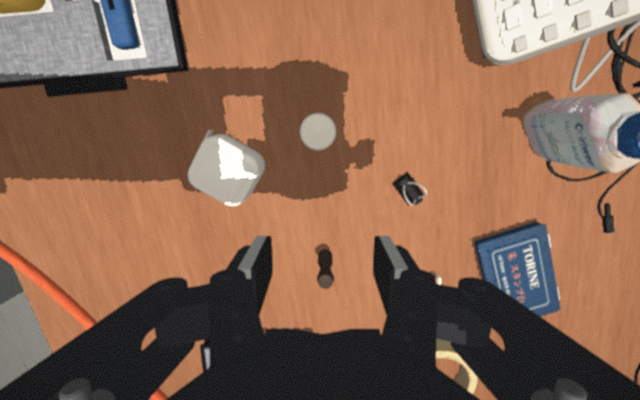

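The glue cap is at (318,132), seen from straight above. The stamp's base is at (324,250) and its knob at (325,281). Clip (410,190), decoy (227,168), and the bottle (585,135) is well away.

Run:
```python
from h import *
c=cap('wrist')
print('glue',ray(c,318,132,94), 'stamp top',ray(c,325,281,57),'stamp base',ray(c,324.5,251,4), 'bottle', ray(c,540,120,40), 'clip',ray(c,410,190,10),'decoy',ray(c,227,168,25))
```

```text
glue [663.71631188  87.44079346  94.        ] stamp top [648.60183796 -58.07411532  57.        ] stamp base [649.6428235  -50.39599811   4.        ] bottle [865.32368763  66.71813738  40.        ] clip [751.04120795   9.65055932  10.        ] decoy [566.92163355  62.91201656  25.        ]
```

```bash
python3 -m handwheel '[[[-0.5,0.05,0.6,0,0],[-0.5,0.04,0.52,0,0],[-0.5,0,0,-0.5,0],[-0.5,0,0,-0.7,0],[-0.5,0,0,-0.7,0],[-0.5,0,0,-0.5,0],[-0.5,0,0,-0.29,0],[-0.5,0,0,0,0],[-0.5,0,0,0,0]]]' 40; python3 -m handwheel '[[[1,0,0,0,0],[1,0,0,0,0],[1,0,0,0,0],[1,0,0,0,0],[1,0,0,0,0],[1,0,0,0,0],[1,0,0,0,0]]]' 40
```

```text
time_s: 19.95
eef_pos: [664.4, 87.5, 45.7]
ee_rot: [0.001, 0.756, 0.654, 0.001]
force: [-0.1, -0.0, -0.6]
grip_width: 0.753
grip_force: 0.0
time_s: 20.65
eef_pos: [664.1, 88.1, 45.4]
ee_rot: [0.001, 0.756, 0.655, 0.001]
force: [-1.7, 0.8, 6.2]
grip_width: 0.31
grip_force: 39.3
```

```bash
python3 -m handwheel '[[[1,0,0,0.4,0],[1,0,0,0.8,0],[1,0,0,0.8,0],[1,-0.23,-0.49,0,0],[1,-0.4,-0.8,0,0],[1,-0.4,-0.8,0,0],[1,-0.4,-0.8,0,0],[1,-0.4,-0.8,0,0],[1,-0.4,-0.8,0,0],[1,-0.4,-0.8,0,0]]]' 50; python3 -m handwheel '[[[1,-0.2,-0.6,0,0],[1,0,0,0,0],[1,0,0,-0.6,0],[1,0,0,-0.6,0],[1,0,0,-0.2,0],[1,0,0,0,0],[1,0,0,0,0]]]'
python3 - <<'E'
from h import *
print(ctrl.sense()['eef_pos'])
c=cap('scene');i=c['img']
a=cv2.resize(i[240:370,360:490],None,fx=3,fy=3,interpolation=cv2.INTER_CUBIC)
w=cap('wrist')['img']
b=cv2.resize(w[0:400,100:450],(341,390))
cv2.imwrite('pics/s10.png',np.hstack([a,b]))
E
```

```text
time_s: 21.65
eef_pos: [531.1, -177.7, 144.4]
ee_rot: [0.0, 0.756, 0.655, 0.0]
force: [0.9, -0.0, -0.3]
grip_width: 0.308
grip_force: 49.2
time_s: 22.35
eef_pos: [522.9, -206.4, 75.5]
ee_rot: [0.001, 0.756, 0.655, 0.0]
force: [-0.1, 0.1, -0.1]
grip_width: 0.311
grip_force: 49.2
[ 522.86978592 -206.35950547   75.4955302 ]
```

View pics/s10.png

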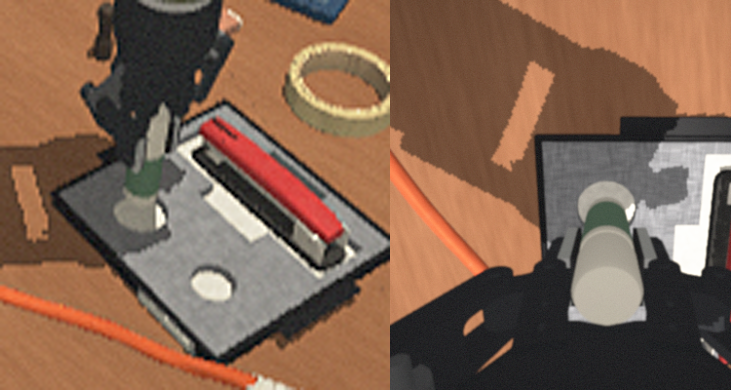

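The glue stick hangs right over the larger well in both views (left crop (140,210); right crop (607,205)), and the stapler is down in its lane. Lower and release.

```bash
python3 -m handwheel '[[[1,0,0,-0.2,0],[1,0,0,-0.15,0],[1,0,0,-0.1,0],[1,0,0,-0.05,0],[1,0,0,-0.03,0],[1,0,0,0,0],[1,0,0,0,0]]]' 50; python3 -m handwheel '[[[0.1,0,0,0,0],[0.1,0,0,0,0],[0.1,0,0,0,0],[0.1,0,0,0,0],[-0.4,0,0,0.3,0],[-0.4,0,0,0.7,0],[-0.4,0,0,0.9,0],[-0.4,0,0,0.8,0]]]'
```

```text
time_s: 23.15
eef_pos: [522.0, -206.4, 49.4]
ee_rot: [-0.0, 0.756, 0.655, -0.0]
force: [-7.8, 3.1, 17.8]
grip_width: 0.309
grip_force: 51.4
time_s: 23.95
eef_pos: [522.1, -206.3, 184.6]
ee_rot: [0.0, 0.756, 0.655, 0.0]
force: [0.3, -0.6, 0.1]
grip_width: 0.699
grip_force: 0.0
```

```bash
python3 -m handwheel '[[[-0.4,0.6,0.45,0,0],[-0.4,0.7,0.5,0,0],[-0.4,0.7,0.5,0,0],[-0.4,0.56,0.45,0,0],[-0.4,0,0,0,0],[-0.4,0,0,0,0]]]'
python3 - <<'E'
from h import *
c=cap('wrist');print(ctrl.sense()['eef_pos'])
cv2.imwrite('pics/w11.png',c['img'][60:300,220:420].repeat(2,0).repeat(2,1))
E
```

```text
time_s: 24.55
eef_pos: [650.1, -111.0, 182.1]
ee_rot: [-0.0, 0.756, 0.655, -0.0]
force: [0.9, -0.3, -0.1]
grip_width: 0.702
grip_force: 0.0
[ 649.71183324 -111.70197521  182.38398509]
```

View pics/w11.png

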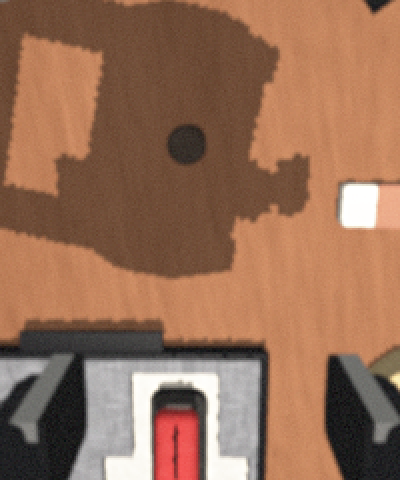

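Run:
```python
from h import *
c=cap('wrist')
print(ray(c,313.5,132,55),ray(c,390,162,10)); print(ctrl.sense()['eef_pos'])
```

```text
[649.36687671 -56.72251565  55.        ] [ 723.21989611 -100.65324779   10.        ]
[ 649.58002205 -112.0796361   182.7264096 ]
```

```bash
python3 -m handwheel '[[[-0.1,0,0.6,0,0],[-0.1,0,0.53,0,0],[-0.1,0,0,-0.7,0],[-0.1,0,0,-0.8,0],[-0.1,0,0,-0.8,0],[-0.1,0,0,-0.6,0],[-0.1,0,0,-0.3,0],[-0.1,0,0,-0.17,0],[-0.1,0,0,0,0],[-0.1,0,0,0,0]]]' 30; python3 -m handwheel '[[[1,0,0,0,0],[1,0,0,0,0],[1,0,0,0,0],[1,0,0,0,0],[1,0,0,0,0],[1,0,0,0,0],[1,0,0,0,0]]]' 30; python3 -m handwheel '[[[1,0,0,0.4,0],[1,0,0,0.8,0],[1,0,0,0.8,0],[1,0,0,0,0]]]' 40;python3 - <<'E'
from h import *
c=cap('scene');i=c['img'];u,v=proj(c,ctrl.sense()['eef_pos']).astype(int);print(u,v)
w=cap('wrist')['img']
cv2.imwrite('pics/s12.png',np.hstack([cv2.resize(i[v-50:v+50,u-50:u+50],(400,400),interpolation=cv2.INTER_CUBIC),w[0:400,120:520]]))
E
```

```text
time_s: 25.65
eef_pos: [650.9, -55.3, 15.9]
ee_rot: [0.001, 0.756, 0.655, 0.001]
force: [0.0, 0.1, -0.2]
grip_width: 0.551
grip_force: 0.0
time_s: 26.35
eef_pos: [650.6, -55.0, 15.4]
ee_rot: [0.001, 0.756, 0.655, 0.0]
force: [-0.8, -1.0, 6.5]
grip_width: 0.197
grip_force: 29.3
time_s: 26.75
eef_pos: [652.6, -55.4, 120.4]
ee_rot: [0.004, 0.756, 0.655, 0.003]
force: [0.0, 0.8, -0.2]
grip_width: 0.195
grip_force: 39.0
397 224
```

View pics/s12.png

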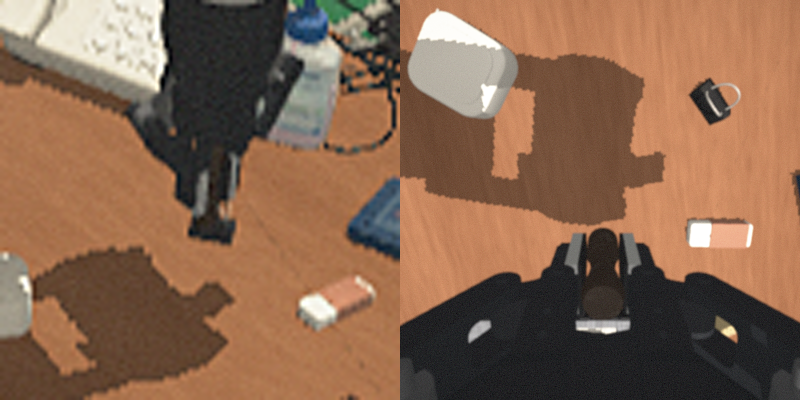

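The stamp is held upright between the pads ((603,270) in the right half), the eraser and clip are undisturbed. Now over the smaller well.

```bash
python3 -m handwheel '[[[1,-0.1,-0.1,0.6,0],[1,-0.45,-0.75,0,0],[1,-0.45,-0.75,0,0],[1,-0.45,-0.75,0,0],[1,-0.45,-0.75,0,0],[1,-0.45,-0.75,0,0],[1,-0.45,-0.75,0,0],[1,0,-0.1,0,0],[1,0,0,0,0],[1,0,0,0,0]]]' 40;python3 - <<'E'
from h import *
c=cap('wrist');s=ctrl.sense()['eef_pos'];print(s)
z=s[2]-15.4
print('top',ray(c,323,303,z+60)[:2],'lens at',(-c['R'].T@np.ravel(c['t'])).round())
print('well proj',proj(c,[511.1,-290.2,4]),proj(c,[522.9,-207,14]))
cv2.imwrite('pics/w13.png',c['img'][:,120:520])
E
```

```text
time_s: 27.85
eef_pos: [510.3, -288.8, 143.3]
ee_rot: [-0.001, 0.756, 0.655, 0.0]
force: [-0.2, 0.5, -0.3]
grip_width: 0.199
grip_force: 39.1
[ 510.51091759 -288.60250703  143.59590572]
top [ 510.02389873 -289.94085925] lens at [ 519. -224.  286.]
well proj [323.87754194 190.27926206] [323.84135127  98.46146453]
```

View pics/w13.png

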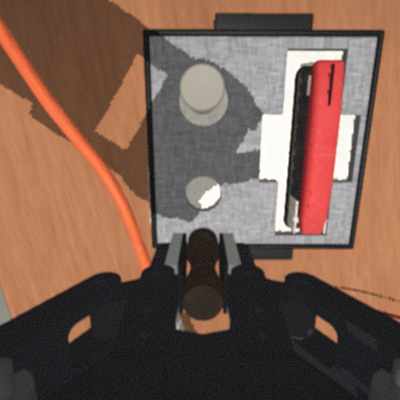

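The glue stands in the larger well (203,95), stapler in the lane, and the smaller well (203,193) matches the prediction. Lowering the stamp.

```bash
python3 -m handwheel '[[[1,0.01,-0.04,-0.5,0],[1,0,0,-0.8,0],[1,0,0,-0.6,0],[1,0,0,-0.2,0],[1,0,0,-0.15,0],[1,0,0,-0.1,0],[1,0,0,-0.06,0],[1,0,0,-0.04,0],[1,0,0,0,0],[1,0,0,0,0]]]' 40
```

```text
time_s: 28.9
eef_pos: [510.8, -292.1, 22.3]
ee_rot: [0.0, 0.756, 0.655, 0.0]
force: [0.1, -0.5, -0.7]
grip_width: 0.197
grip_force: 39.1
```

```bash
python3 -m handwheel '[[[1,0,0,-0.03,0],[1,0,0,-0.03,0],[1,0,0,0,0],[1,0,0,0,0]]]' 40; python3 -m handwheel '[[[0.2,0,0,0,0],[0.2,0,0,0,0],[0.2,0,0,0,0],[0.2,0,0,0,0],[0.2,0,0,0.2,0],[0.2,0,0,0.6,0],[0.2,0,0,0.9,0],[0.2,0,0,0.9,0],[0.2,-0.3,0,0.3,0],[0.2,0,0,0,0]]]'
python3 - <<'E'
from h import *
w=cap('wrist')['img']; i=cap('scene')['img']
cv2.imwrite('pics/f14.png',np.hstack([cv2.resize(i[185:365,220:500],(510,328),interpolation=cv2.INTER_CUBIC),cv2.resize(w[0:328,150:440],(290,328))]))
s=ctrl.sense();print(s['eef_pos'],s['time_s'])
E
```

```text
time_s: 29.3
eef_pos: [510.8, -292.0, 19.4]
ee_rot: [0.0, 0.756, 0.655, 0.0]
force: [-1.8, 0.8, 4.1]
grip_width: 0.194
grip_force: 39.3
time_s: 30.3
eef_pos: [495.7, -292.5, 167.1]
ee_rot: [0.003, 0.756, 0.654, 0.0]
force: [-1.1, -0.1, -0.1]
grip_width: 0.397
grip_force: 0.0
[ 495.52806428 -291.7185873   163.56031527] 30.4
```

View pics/f14.png

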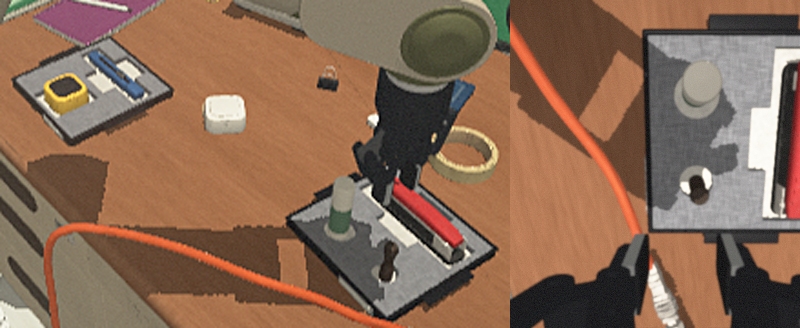

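All five things are seated: measure and cutter in the left tray, glue (342,205), stamp (388,260) and stapler in the right. The clip and the tape roll are where they lay, and so was the eraser in the picture before. Handing in.

```bash
python3 -m handwheel '[[[0.2,0,0,0,0],[0.2,0,0,0,0],[0.2,0,0,0,0]]]'; python3 -c "
from rig import ctrl
print(ctrl.finish_job())"
```

```text
time_s: 30.7
eef_pos: [495.6, -291.7, 162.9]
ee_rot: [-0.001, 0.756, 0.655, -0.0]
force: [-1.0, 0.0, -0.5]
grip_width: 0.4
grip_force: 0.0
the job is handed in; nothing more can be done
None
```

Both kits are made up and handed in at about 31 s: all five items look seated in their recesses in the last pictures, and the clip, eraser and tape roll were never touched; the hand-in itself returned no verdict.

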